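# Light up and show the turner at the sandwich counter

### The arm

A 6-joint arm with a two-finger parallel gripper is mounted at the origin on the work surface. World frame = base frame: x ahead of the robot, y to its left, z up, the work surface at z = 0. Lengths are in m, angles in rad, forces in N, time in s.
With the tool pointing down it reaches from about 0.275 to 0.85 m from the base axis. Payload 5.2 kg.
Tool frame: the origin (TCP) lies midway between the tips of the shut fingers; the grasp point (between the pads) lies 19 mm behind it (grasp_offset is the distance from the TCP to the grasp point, in m); z points along the fingers, y is the line along which they close (so a half turn about z gives the same grasp; the last joint's range is limited). The gripper opens to 85 mm and grips with 20 to 120 N. Pads are 22 mm wide; open, the fingers measure 114 mm over their backs; the gripper's body (76 mm by 85 mm) begins 54 mm behind the grasp point. The pads swing forward as they close: fully open they stand 13 mm farther back than shut.
Start: joints at [1.007, 0.259, 1.535, -0, 1.348, -0.203], TCP at [0.194, 0.515, 0.207] pointing down, gripper open.
Joint ranges: [-3.14, 3.14], [-0.91, 2.08], [0.19, 2.58], [-1.22, 4.36], [0.22, 2.71], [-3.12, 3.12]. Speed limits (rad/s): [2.57, 2.57, 3.14, 3.14, 3.14, 3.14].

### API

Orientations are given as a unit quaternion [w, x, y, z].
In Python, from workcell import state, snapshot, camera_info, finish_job, grasp_offset gives the robot as it stands.
- The arm moves only by the tool servo_tool, never from a script. Its argument "motion" is a list of rows, each a list of 7 numbers: the turn, a rotation vector about the tool's x, y, z in rad, then the shift along the tool's x, y, z in mm, then the gripper's target within -1 to 1 (fully open at 1, half-way at 0, shut at -1). A call has 1 to 12 rows; each row is the pose to reach, as a shift and turn from the pose commanded when the call began, along the tool's axes at that moment; what a row does not reach only later rows make up. A row lasts 1/10 s, in which the tool goes at most 50 mm and 8.59 degrees, less where a joint would pass 70% of its speed; a pose out of reach is approached as far as the arm can. A call with a gripper value outside its range is refused whole. The fingers move at their own pace and stop on an object; "squeeze" is the grip in N (left out, the last holds). Time passes only in rows, so rows that repeat a pose let the fingers close. It gives the time, the measured TCP pose, the force, the opening and the grip force at its end, in the units of the state.
- state(): the state, without advancing time (a new reading comes with each control period).
- snapshot(name): name is "scene" or "top"; returns the picture (400x640x3 uint8, red, green, blue); there is no depth.
- camera_info(name): a dict with "intrinsics" (3x3 intrinsics, pixels), "distortion" ([k1, k2, p1, p2, k3] as OpenCV has them; the pictures are not rectified), "world_to_cam" (4x4, takes a point from world to camera coordinates). Camera axes: x right, y down, z forward; pixel columns grow to the right and rows downward; lengths in m; the calibration is good to about 2 mm. A picture is of the moment at which its call begins. camera_info takes no time and is no camera call.
- finish_job(): hands the job in; it is judged then, once.
The state is a dict: "t": time; "joint_pos": joint angles; "dq": joint speeds; "effort": joint torques, N m; "ee_pos": TCP position; "orientation": TCP orientation; "contact_force": force on the tool from outside, world axes, zero at the start; "wrist_torque": the same for the moment, N m; "width": finger opening in m; "finger_force": force on a finger pad.
Only numpy, scipy, OpenCV 4.12 (cv2) and the standard library are available. Lean on these libraries where they do the work, as an engineer would, in place of code of your own. Each camera call takes 0.05 s, during which the arm holds its last target. There are 200 camera calls.

### The job

First swing the stiff counter lamp by the knob on its head until the head is over the middle of the chopping board, where it stays. Then draw the turner (the flat-bladed one, not the spoon) up out of its sloping holder, turn it flat and level with its upper face up, and hold it raised with its blade centred under the lamp, between lamp and board, at least 10 cm above the table and touching neither. Finish while still holding it there for inspection; leave everything else where it stands.

Things in the scene. Friction and masses are not known exactly. Their poses are not given: they have to be found in the camera images.
- lamp_knob (a point): upright black knob on the lamp head, 24 mm diameter; this point is on its axis, 300 mm above the table; the knob rises from the head's top at 273 mm to 317 mm. 300 mm from the swing axis
- lamp_head (a point): centre of the lamp head's lit underside, 250 mm above the table; the head is a disc of 90 mm diameter, 23 mm thick; its arm is a flat bar 18 mm wide, 12 mm thick, 258 to 270 mm above the table
- lamp_post: the lamp's fixed upright post, 22 mm thick, on a round foot of 110 mm; origin at its foot on the table, on the lamp arm's swing axis; carries the horizontal lamp arm 0.26 m up, head 300 mm from the axis. The arm swings level about the post (from 17 degrees clockwise of world -x to 109 degrees counter-clockwise of it, from above), is stiff (0.6 N m, about 2 N at the head) and stays where left
- board: wooden chopping board, 180 x 240 x 18 mm, fixed; its frame's origin lies on the table at the foot of the lamp post, not in the board: the board's middle is at local x -300 mm
- board_center (a point): middle of the chopping board's upper face, 18 mm above the table, on the arc that the lamp head travels
- turner: kitchen turner, 228 mm long, 0.14 to 0.23 kg: flat steel blade 85 x 70 x 3 mm with three dark slots on its upper face, 14 mm neck, black flat-sided handle 100 x 26 x 18 mm. Origin under the blade's centre; +x to the front edge, -x to the handle, z out of the upper face. In its holder +x points down the slope (45 degrees), handle towards the robot. Centre of mass about 65 mm from the origin towards the handle
- turner_grip (a point): middle of the turner's handle, local (-137.5, 0, 9) mm of the turner; about 163 mm above the table when in the holder, the handle going on 50 mm up the slope beyond it; can be gripped across its 26 mm width from straight above
- turner_blade (a point): centre of the turner's blade (local (0, 0, 1.5) mm)
- holder: fixed aluminium utensil rest, 86 wide x 190 long x 135 mm high; origin under its centre on the table, x along it, z up. Its ramp falls at 45 degrees to local +x, upper end towards the robot, 148 mm long. At the foot (local x 85, z 30 mm) the tool stands on a stop in a pocket 78 mm wide: front wall 42 mm long, 17 mm off the ramp. This one holds the turner
- holder2: fixed aluminium utensil rest, 86 wide x 190 long x 135 mm high; origin under its centre on the table, x along it, z up. Its ramp falls at 45 degrees to local +x, upper end towards the robot, 148 mm long. At the foot (local x 85, z 30 mm) the tool stands on a stop in a pocket 78 mm wide: front wall 42 mm long, 17 mm off the ramp. This one holds the spoon
- spoon: bystander: serving spoon with round shallow 68 mm bowl and round 18 mm black handle, 222 mm long, in the other holder; attitude as the turner
- ramekin: bystander: white ramekin, 64 mm wide, 40 mm high, near a corner of the chopping board; origin at its foot
- bottle_a: bystander: white squeeze bottle, 56 mm wide, 180 mm high; origin at its foot
- bottle_b: bystander: green glass bottle, 60 mm wide, 160 mm high; origin at its foot
- shaker: bystander: steel shaker, 48 mm wide, 82 mm high; origin at its foot
- bowl: bystander: steel bowl, 140 mm wide, 55 mm high; origin at its foot
- jar: bystander: glass jar, 70 mm wide, 90 mm high; origin at its foot
Mind the look-alikes: they are no part of the job. Leave any blue look-alike of the holder alone.

How it is judged:
On the way, in this order (a step that is already met when the one before it is completed fails the run):
1. the lamp head stands over the middle of the board (within 50 mm) while the turner is still in its holder (horizontal distance between lamp_head and board_center below 0.05 m and distance of turner from where it was at the start of the episode below 0.03 m), for 0.5 s.
2. the turner is drawn out of its holder and carried by the gripper (contact force between turner and the fingers above 1 N and distance of turner from where it was at the start of the episode above 0.08 m and height (world z) of turner_blade above 0.09 m and contact force between turner and holder below 0.2 N and contact force between turner and holder2 below 0.2 N), for 0.2 s.
At the end, for the whole second after the job is handed in: Lamp head within 50 mm (level) of the board's middle; turner still, held by the gripper alone, touching nothing else, upper face up, level within 0.25 rad, blade centre within 50 mm (level) of the lamp head's centre, 100 to 240 mm above the table (horizontal distance between lamp_head and board_center below 0.05 m and contact force between turner and the fingers above 1 N and angle between turner's own z axis and vertical below 0.25 rad and height (world z) of turner_blade between 0.1 and 0.24 m and horizontal distance between turner_blade and lamp_head below 0.05 m and linear speed of turner below 0.05 m/s and angular speed of turner below 0.3 rad/s and contact force between turner and holder below 0.2 N and contact force between turner and holder2 below 0.2 N and contact force between turner and board below 0.2 N and contact force between turner and lamp_post below 0.2 N and contact force between turner and spoon below 0.2 N and contact force between turner and ramekin below 0.2 N and contact force between turner and bottle_a below 0.2 N and contact force between turner and bottle_b below 0.2 N and contact force between turner and shaker below 0.2 N and contact force between turner and bowl below 0.2 N and contact force between turner and jar below 0.2 N); the arm keeps its last pose, push and grip.
It fails at once if a bystander (the spoon included) is moved by more than 40 mm (distance of any of spoon, ramekin, bottle_a, bottle_b, shaker, bowl, jar from where it was at the start of the episode above 0.04 m).
It also fails if it takes over 64 s, if anything falls off the work surface, if the arm or the gripper's body presses on something with over 40 N, if the wrist force passes 120 N, or if a joint passes its speed limit or range.

## Working session

There is one attempt and no reset: what is moved stays moved. The work goes in short steps, Python scripts to look and compute and a tool call to move; the robot and the scene stay as the last step left them, time stands still between calls to the robot, and variables do not carry over. Pictures are saved under pics/ and viewed, at most 10 in all, crops included, and the job is handed in when it is done.

Besides the shell and the picture viewer there is one more tool, called as name(argument=value, ...), one argument or row to a line, values as JSON. servo_tool: Moves the arm, as the interface text tells. Its arguments: {"type":"object","properties":{"motion":{"type":"array"},"squeeze":{"type":"number"}},"required":["motion"]}

```bash
mkdir -p pics
cat > h.py <<'E'
import numpy as np, cv2
from workcell import state, snapshot, camera_info, finish_job, grasp_offset
def cast(name,uv,z):
    c=camera_info(name);K=np.array(c["intrinsics"]);D=np.array(c["distortion"]);T=np.array(c["world_to_cam"])
    p=cv2.undistortPoints(np.array(uv,float).reshape(-1,1,2),K,D).reshape(-1,2)
    R=T[:3,:3];o=-R.T@T[:3,3];d=np.c_[p,np.ones(len(p))]@R
    return o+d*((np.array(z)-o[2])/d[:,2])[:,None]
def proj(name,P):
    c=camera_info(name);T=np.array(c["world_to_cam"])
    return cv2.projectPoints(np.array(P,float).reshape(-1,1,3),cv2.Rodrigues(T[:3,:3])[0],T[:3,3],np.array(c["intrinsics"]),np.array(c["distortion"]))[0].reshape(-1,2)
def save(name,f):
    im=snapshot(name);cv2.imwrite("pics/"+f+".png",im[:,:,::-1]);return im
E
python3 - <<'E'
from h import *
for n in("scene","top"):
    save(n,n+"0");T=np.array(camera_info(n)["world_to_cam"]);print(n,-T[:3,:3].T@T[:3,3],T[2,:3],camera_info(n)["intrinsics"])
print(state(),grasp_offset)
E
```

```text
scene [ 1.53976081 -0.53014441  1.32028767] [-0.6288065   0.35108409 -0.6937884 ] [[501.17057175   0.         322.66227838]
 [  0.         501.17057175 196.45032011]
 [  0.           0.           1.        ]]
top [0.33344623 0.01506429 1.63859832] [ 0.11806767  0.0153097  -0.99288753] [[369.53495224   0.         320.38640524]
 [  0.         369.53495224 202.23092356]
 [  0.           0.           1.        ]]
{'t': 0.1, 'joint_pos': array([ 1.00718084e+00,  2.59280010e-01,  1.53596071e+00, -1.74362473e-05,
        1.34795901e+00, -2.02797130e-01]), 'dq': array([ 0.00179245, -0.00089412, -0.00303976, -0.00153187,  0.00141449,
        0.00073003]), 'effort': array([ 1.07038682e-03, -4.46967459e+01, -2.91245002e+01, -4.45438372e-04,
        6.23731772e-03, -7.27895235e-05]), 'ee_pos': array([0.19388644, 0.51416657, 0.2063577 ]), 'orientation': array([-2.92556414e-04,  1.79430165e-01,  9.83770385e-01, -7.48439062e-04]), 'contact_force': array([ 0.16290215, -0.33839194,  0.56956989]), 'wrist_torque': array([-0.00435504, -0.00828788,  0.03871604]), 'finger_force': 0.0, 'width': 0.08551927460607485} 0.0187
```

View pics/scene0.png

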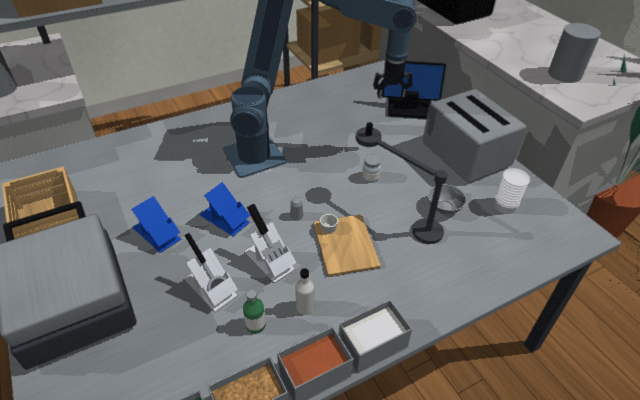

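View pics/top0.png

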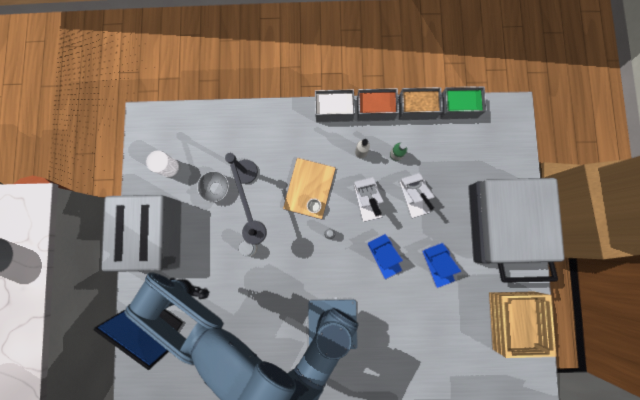

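The scene view shows the turner (slotted blade) in the holder near (270,250), the spoon near (210,280), the lamp head near (369,135), its post at (428,232) and the board at (347,245). In the top view: head (254,232), post top (231,157), board (311,187), turner holder (369,199). I'll enlarge these areas for precision.

Run:
```python
from h import *
t=cv2.imread("pics/top0.png");s=cv2.imread("pics/scene0.png")
cv2.imwrite("pics/t1.png",cv2.resize(t[135:265,215:415],None,fx=4,fy=4,interpolation=cv2.INTER_CUBIC))
cv2.imwrite("pics/s1.png",cv2.resize(s[115:295,225:465],None,fx=3.3,fy=3.3,interpolation=cv2.INTER_CUBIC))
# board by colour
h=cv2.cvtColor(t,cv2.COLOR_BGR2HSV);m=cv2.inRange(h,(8,70,100),(28,255,255));m[:150]=0;m[225:]=0;m[:,:280]=0;m[:,345:]=0
c=max(cv2.findContours(m,0,2)[0],key=cv2.contourArea);r=cv2.minAreaRect(cv2.convexHull(c));b=cv2.boxPoints(r)
B=cast("top",b,[.018]*4);print(b,B,B.mean(0),[np.linalg.norm(B[i]-B[i-1]) for i in range(4)])
print("head",cast("top",[[254.5,232]],[.317]),"post",cast("top",[[231,157]],[.28]))
print("scene knob",cast("scene",[[369.5,125]],[.317]),"post foot",cast("scene",[[428,233]],[.01]),"post top",cast("scene",[[440,176]],[.28]))
```

```text
[[282.1399  208.6684 ]
 [295.7539  156.93524]
 [335.4275  167.37567]
 [321.81348 219.10883]] [[ 0.50116614  0.20953622  0.018     ]
 [ 0.73328365  0.14665607  0.018     ]
 [ 0.681391   -0.03014133  0.018     ]
 [ 0.45137141  0.0352348   0.018     ]] [0.59180305 0.09032144 0.018     ] [np.float64(0.18127465548501326), np.float64(0.24048378383065047), np.float64(0.18425570872545338), np.float64(0.23912977089080942)]
head [[0.38831177 0.27354633 0.317     ]] post [[0.67444684 0.37058222 0.28      ]]
scene knob [[0.39658912 0.28441987 0.317     ]] post foot [[0.68602212 0.37324916 0.01      ]] post top [[0.68559137 0.36653594 0.28      ]]
```

View pics/t1.png

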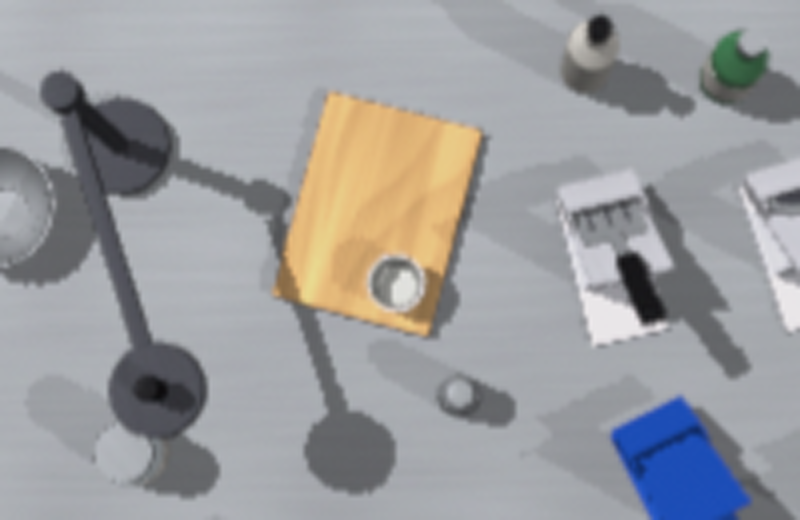

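View pics/s1.png

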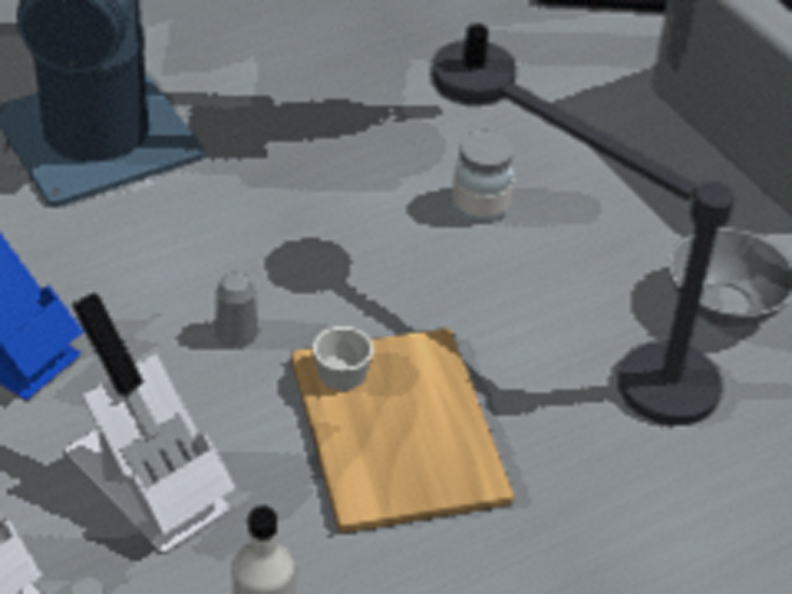

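The crops show the knob at (147,385) in t1, i.e. top pixel ≈(251.5,231), and at ≈(369.3,124) in the scene. The board is clear of everything except the ramekin at its near corner. The turner's black handle is at ≈(375,207) in top and ≈(258,219) in scene.

```bash
cat >> h.py <<'E'
def tri(a,b):
    # midpoint of two rays top/scene
    o=[];d=[]
    for n,uv in(("top",a),("scene",b)):
        p=cast(n,[uv,uv],[0.,1.]);o.append(p[0]);d.append(p[1]-p[0])
    s=np.linalg.lstsq(np.c_[d[0],-d[1]],o[1]-o[0],rcond=None)[0]
    p,q=o[0]+s[0]*d[0],o[1]+s[1]*d[1];return (p+q)/2,np.linalg.norm(p-q)
E
python3 - <<'E'
from h import *
R={"top":(362,192,388,222),"scene":(243,198,272,242)};E={}
for n,(x0,y0,x1,y1) in R.items():
    g=cv2.imread(f"pics/{n}0.png").max(2);m=np.zeros_like(g);m[y0:y1,x0:x1]=(g[y0:y1,x0:x1]<55)*255
    c=max(cv2.findContours(m,0,1)[0],key=cv2.contourArea);r=cv2.minAreaRect(c);b=cv2.boxPoints(r)
    i=np.argsort(b[:,1]);E[n]=(b[i[:2]].mean(0),b[i[2:]].mean(0),np.array(r[0]));print(n,r)
print("mid",tri(E["top"][2],E["scene"][2]))
lo,hi=tri(E["top"][0],E["scene"][1]),tri(E["top"][1],E["scene"][0]);print("low",lo,"high",hi,np.linalg.norm(lo[0]-hi[0]))
print("top mid @.17",cast("top",[E["top"][2]],[.17]))
print("knob",tri((251.4,231),(369.2,123.8)),"headc",cast("top",[[254.2,232.2]],[.273]),cast("scene",[[474/3.3+225,68/3.3+115]],[.273]))
print("post",tri((230.2,158),(711/3.3+225,193/3.3+115)),cast("top",[[246.3,171]],[.01]),cast("scene",[[669/3.3+225,383/3.3+115]],[.01]))
# white turner holder top-view rectangle
t=cv2.imread("pics/top0.png");m=cv2.inRange(t,(190,190,190),(255,255,255));m[:,:350]=0;m[:,392:]=0;m[:170]=0;m[230:]=0
c=max(cv2.findContours(m,0,1)[0],key=cv2.contourArea);print(cv2.minAreaRect(c))
E
```

```text
top ((374.5, 206.50003051757812), (17.441329956054688, 5.81377649307251), 63.43495178222656)
scene ((257.50408935546875, 219.1743621826172), (31.348478317260742, 7.902103900909424), 62.10273361206055)
mid (array([ 0.487211  , -0.17792042,  0.16385722]), np.float64(0.0014615789127291566))
low (array([ 0.52282417, -0.16908719,  0.12895753]), np.float64(0.0015846502275480158)) high (array([ 0.45296635, -0.18644209,  0.19948998]), np.float64(0.0033157668751946723)) 0.10077764138357856
top mid @.17 [[ 0.48628969 -0.17779049  0.17      ]]
knob (array([0.39232659, 0.28493307, 0.31892864]), np.float64(0.001344288730152917)) headc [[0.38942124 0.28326689 0.273     ]] [[0.39760236 0.28441103 0.273     ]]
post (array([0.67282989, 0.3765861 , 0.27582333]), np.float64(0.004171482432931212)) [[0.67595187 0.37116365 0.01      ]] [[0.67816296 0.37798582 0.01      ]]
((368.3235778808594, 203.7941131591797), (30.802024841308594, 18.675243377685547), 75.96376037597656)
```

servo_tool(
  motion=[
    [0, 0, 0, 0, 0, -50, 1],
    [0, 0, 0, 0, 0, -100, 1],
    [0, 0, 0, 0, 0, -154, 1],
    [0, 0, -0.15, -40, -20, -154, 1],
    [0, 0, -0.3, -75, -40, -154, 1],
    [0, 0, -0.45, -110, -60, -154, 1],
    [0, 0, -0.6, -145, -80, -154, 1],
    [0, 0, -0.75, -180, -100, -154, 1],
    [0, 0, -0.9, -215, -120, -154, 1],
    [0, 0, -1.05, -245, -135, -154, 1],
    [0, 0, -1.17, -266, -145, -154, 1],
    [0, 0, -1.17, -266, -145, -154, 1],
  ],
  squeeze=30,
)

```text
t: 1.3
ee_pos: [0.3937, 0.2826, 0.3603]
orientation: [-0.001, -0.394, 0.919, -0.001]
contact_force: [-0.3, 0.6, -0.5]
width: 0.0853
finger_force: 0.0
```

```bash
cat >> h.py <<'E'
from scipy.spatial.transform import Rotation as Ro
def rel(P,s=None):
    s=s or state();q=s["orientation"];R=Ro.from_quat([q[1],q[2],q[3],q[0]]).as_matrix()
    return R,R.T@(np.array(P)-s["ee_pos"])*1000
E
python3 - <<'E'
from h import *
s=state();R,d=rel([.392,.285,.283]);print(s["t"],s["ee_pos"],R.round(3),d.round(1),s["joint_pos"].round(2),s["contact_force"])
E
```

```text
1.3 [0.39374356 0.28255621 0.36032825] [[-0.689 -0.724 -0.001]
 [-0.724  0.689 -0.002]
 [ 0.002 -0.001 -1.   ]] [-0.7  3.  77.3] [ 0.39  0.08  1.39 -0.    1.68 -1.99] [-0.29701408  0.58144005 -0.46039202]
```

servo_tool(
  motion=[
    [0, 0, 0, 0, 2, 25, 1],
    [0, 0, 0, 0, 2, 50, 1],
    [0, 0, 0, 0, 2, 77, 1],
    [0, 0, 0, 0, 2, 77, 1],
    [0, 0, 0, 0, 2, 77, -1],
    [0, 0, 0, 0, 2, 77, -1],
    [0, 0, 0, 0, 2, 77, -1],
    [0, 0, 0, 0, 2, 77, -1],
    [0, 0, 0, 0, 2, 77, -1],
    [0, 0, 0, 0, 2, 77, -1],
  ],
)

```text
t: 2.3
ee_pos: [0.3907, 0.2867, 0.2852]
orientation: [0.001, -0.394, 0.919, 0.0]
contact_force: [-1.6, -0.6, 5.8]
width: 0.0219
finger_force: 29.3
```

Run:
```python
from h import *
s=state();print(s["width"],s["finger_force"],s["contact_force"],s["ee_pos"])
c=np.array([.675,.376]);v=s["ee_pos"][:2]-c;a0=np.arctan2(v[1],v[0]);print(np.linalg.norm(v),np.degrees(a0)%360)
a1=np.radians(254)-2*np.pi
for a in np.linspace(a0,a1,11)[1:]:
    p=c+.3*np.array([np.cos(a),np.sin(a)]);print(rel([*p,s["ee_pos"][2]],s)[1].round(1))
```

```text
0.02189755042189903 29.255362451076508 [-1.55804082 -0.59096922  5.826119  ] [0.39065859 0.28665551 0.28519763]
0.2980477715013932 197.4435302761991
[ 14.7 -25.6  -0. ]
[ 25.1 -53.4  -0. ]
[ 32.6 -82.   -0. ]
[  37.3 -111.2   -0. ]
[  39.1 -140.8    0. ]
[  38.  -170.4    0. ]
[ 3.390e+01 -1.997e+02  1.000e-01]
[ 2.700e+01 -2.285e+02  1.000e-01]
[ 1.730e+01 -2.564e+02  1.000e-01]
[ 4.900e+00 -2.833e+02  1.000e-01]
```

servo_tool(
  motion=[
    [0, 0, 0, 13, -26, 0, -1],
    [0, 0, 0, 24, -53, 0, -1],
    [0, 0, 0, 32, -82, 0, -1],
    [0, 0, 0, 37, -111, 0, -1],
    [0, 0, 0, 39, -141, 0, -1],
    [0, 0, 0, 38, -170, 0, -1],
    [0, 0, 0, 34, -200, 0, -1],
    [0, 0, 0, 27, -228, 0, -1],
    [0, 0, 0, 17, -256, 0, -1],
    [0, 0, 0, 5, -283, 0, -1],
    [0, 0, 0, 5, -283, 0, -1],
  ],
)

```text
t: 3.4
ee_pos: [0.5955, 0.0847, 0.2845]
orientation: [0.001, -0.392, 0.92, -0.002]
contact_force: [2.6, -4.9, 3.8]
width: 0.0221
finger_force: 31.3
```

Run:
```python
from h import *
s=state();print(s["ee_pos"],s["width"],s["contact_force"],s["joint_pos"].round(2))
```

```text
[0.59549527 0.08468947 0.28447335] 0.02213218743044753 [ 2.58685058 -4.93457993  3.80715593] [-0.04  0.31  1.27 -0.    1.55 -2.42]
```

servo_tool(
  motion=[
    [0, 0, 0, 5, 1, 0, 1],
    [0, 0, 0, 5, 1, 0, 1],
    [0, 0, 0, 5, 1, 0, 1],
    [0, 0, 0, 5, 1, 0, 1],
    [0, 0, 0, 5, 1, -25, 1],
    [0, 0, 0, 5, 1, -60, 1],
    [0, 0, 0, 5, 1, -85, 1],
    [0, 0, 0, 5, 1, -85, 1],
  ],
)

```text
t: 4.2
ee_pos: [0.5887, 0.0849, 0.3737]
orientation: [0.004, -0.394, 0.919, -0.002]
contact_force: [-0.1, 0.2, 0.5]
width: 0.0854
finger_force: 0.0
```

Run:
```python
from h import *
s=state();print(s["t"],s["ee_pos"],s["width"],s["contact_force"]);R,d=rel([.487,-.178,.25],s);print(R.round(3),d.round(1))
a=np.arctan2(.0174,.0699);y=np.array([-np.sin(a),np.cos(a),0]);v=R.T@y;print("turn z",np.arctan2(-v[0],v[1]))
im=save("top","top1");cv2.imwrite("pics/t2.png",cv2.resize(im[130:270,200:420,::-1],None,fx=3.5,fy=3.5))
```

```text
4.2 [0.58868775 0.08494035 0.37373416] 0.08539697380231596 [-0.10263841  0.18412413  0.54519386]
[[-0.69  -0.724  0.008]
 [-0.724  0.69  -0.   ]
 [-0.005 -0.006 -1.   ]] [ 261.2 -106.9  123. ]
turn z 0.5658915397596056
```

View pics/t2.png

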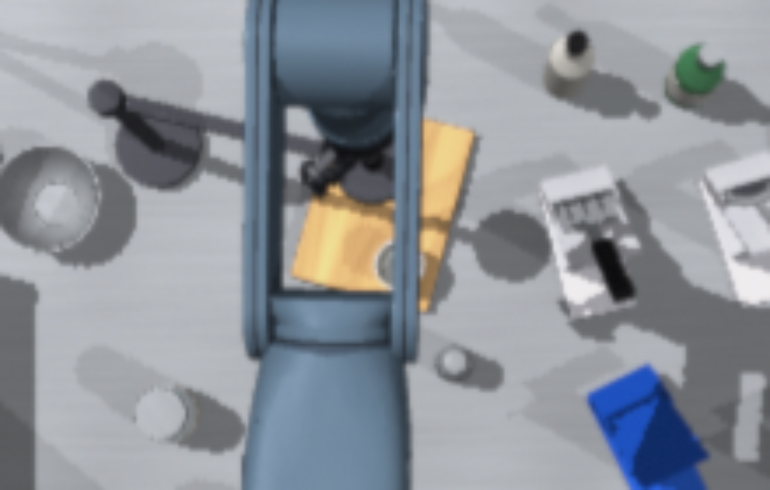

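The lamp head now sits over the board, partly hidden by the arm at about (365,175) in the crop. The turner is undisturbed, handle at (612,268). Next I go above the turner.

servo_tool(
  motion=[
    [0, 0, 0.08, 40, -16, 0, 1],
    [0, 0, 0.18, 80, -33, 0, 1],
    [0, 0, 0.28, 120, -49, 0, 1],
    [0, 0, 0.38, 160, -65, 0, 1],
    [0, 0, 0.48, 200, -82, 20, 1],
    [0, 0, 0.566, 235, -96, 60, 1],
    [0, 0, 0.566, 261, -107, 100, 1],
    [0, 0, 0.566, 261, -107, 123, 1],
    [0, 0, 0.566, 261, -107, 123, 1],
  ],
)

```text
t: 5.15
ee_pos: [0.4814, -0.1771, 0.2408]
orientation: [-0.004, -0.12, 0.993, 0.003]
contact_force: [0.1, 0.8, -0.0]
width: 0.0854
finger_force: 0.0
```

Run:
```python
from h import *
s=state();R,d=rel([.487,-.178,.147],s);print(s["t"],s["ee_pos"],R.round(3),d.round(1),s["joint_pos"].round(2))
```

```text
5.15 [ 0.48137085 -0.17707209  0.24080897] [[-0.971 -0.239 -0.009]
 [-0.239  0.971  0.006]
 [ 0.007  0.008 -1.   ]] [-5.9 -3.  93.7] [-0.57  0.18  1.56  0.    1.42 -2.38]
```

servo_tool(
  motion=[
    [0, 0, 0, -2, -1, 30, 1],
    [0, 0, 0, -2, -1, 65, 1],
    [0, 0, 0, -2, -1, 90, 1],
    [0, 0, 0, -2, -1, 90, 1],
    [0, 0, 0, -2, -1, 90, 1],
  ],
)

```text
t: 5.65
ee_pos: [0.4878, -0.1783, 0.1573]
orientation: [0.0, -0.122, 0.993, -0.0]
contact_force: [-0.1, -0.1, 0.6]
width: 0.0857
finger_force: 0.0
```

Run:
```python
from h import *
s=state();R,d=rel([.487,-.178,.147],s);print(s["t"],s["ee_pos"],d.round(1),s["contact_force"])
im=save("scene","s2");cv2.imwrite("pics/s2.png",cv2.resize(im[120:300,200:440,::-1],None,fx=3,fy=3))
```

```text
5.65 [ 0.48778415 -0.17829112  0.15725621] [ 0.7  0.5 10.3] [-0.09384455 -0.1102058   0.59902209]
```

View pics/s2.png

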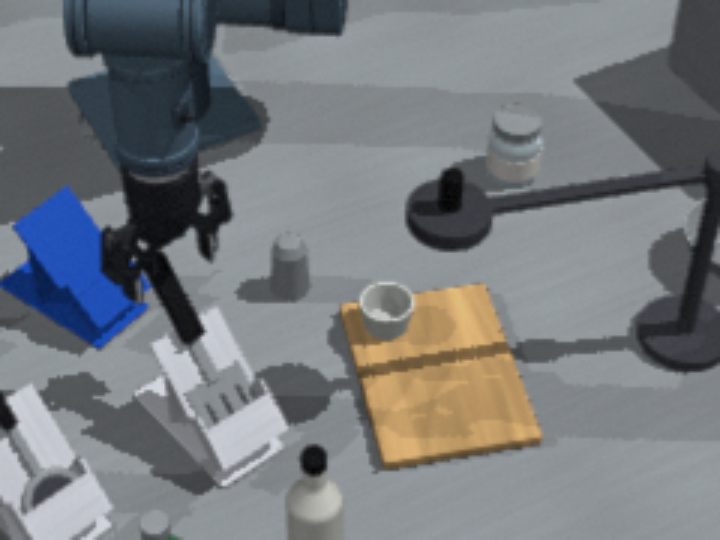

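The fingers straddle the handle at about (165,265) in the crop, the holder is clear, and the lamp head has stayed at (450,212).

servo_tool(
  motion=[
    [0, 0, 0, 0, 0, 9, 1],
    [0, 0, 0, 0, 0, 9, 1],
    [0, 0, 0, 0, 0, 9, -1],
    [0, 0, 0, 0, 0, 9, -1],
    [0, 0, 0, 0, 0, 9, -1],
    [0, 0, 0, 0, 0, 9, -1],
    [0, 0, 0, 0, 0, 9, -1],
    [0, 0, 0, 0, 0, 9, -1],
    [0, 0, 0, 0, 0, 9, -1],
  ],
  squeeze=100,
)

```text
t: 6.6
ee_pos: [0.4872, -0.1789, 0.1478]
orientation: [0.0, -0.121, 0.993, -0.0]
contact_force: [-1.8, 0.3, 6.1]
width: 0.0223
finger_force: 97.9
```

Run:
```python
from h import *
s=state();u=np.array([-.6862,-.1710,.7071]);print(s["t"],s["ee_pos"],s["width"],s["finger_force"],s["contact_force"],s["wrist_torque"])
for L in(.09,):print(rel(s["ee_pos"]+L*u,s)[1].round(1))
print("lamp knob",cast("scene",[[350.7,178.3]],[.317]))
```

```text
6.6 [ 0.48717009 -0.17888398  0.14782512] 0.022271485637242395 97.86407181993127 [-1.83184076  0.34272423  6.11516758] [ 0.02709086  0.30383972 -0.0486857 ]
[ 63.6  -0.1 -63.7]
lamp knob [[0.60024915 0.08952251 0.317     ]]
```

servo_tool(
  motion=[
    [0, 0, 0, 8, 0, -9, -1],
    [0, 0, 0, 20, 0, -21, -1],
    [0, 0, 0, 34, 0, -35, -1],
    [0, 0, 0, 49, 0, -50, -1],
    [0, 0, 0, 63, 0, -64, -1],
    [0, 0, 0, 68, 0, -85, -1],
    [0, 0, 0, 68, 0, -110, -1],
    [0, 0, 0, 68, 0, -130, -1],
    [0, 0, 0, 68, 0, -130, -1],
    [0, 0, 0, 68, 0, -130, -1],
  ],
)

```text
t: 7.6
ee_pos: [0.4202, -0.195, 0.277]
orientation: [-0.0, -0.121, 0.993, -0.0]
contact_force: [0.6, 0.5, -1.9]
width: 0.0222
finger_force: 98.5
```

Run:
```python
from h import *
s=state();print(s["t"],s["ee_pos"],s["orientation"],s["width"],s["finger_force"],s["contact_force"],s["wrist_torque"])
im=save("scene","s3");cv2.imwrite("pics/s3.png",cv2.resize(im[90:300,180:440,::-1],None,fx=2.8,fy=2.8))
```

```text
7.6 [ 0.42024448 -0.19503884  0.27701552] [-1.30832747e-04 -1.21092520e-01  9.92641210e-01 -1.15805043e-04] 0.022189781195922527 98.48571756854653 [ 0.56560633  0.53814747 -1.93863351] [-0.00936873  0.07892231 -0.01857323]
```

View pics/s3.png

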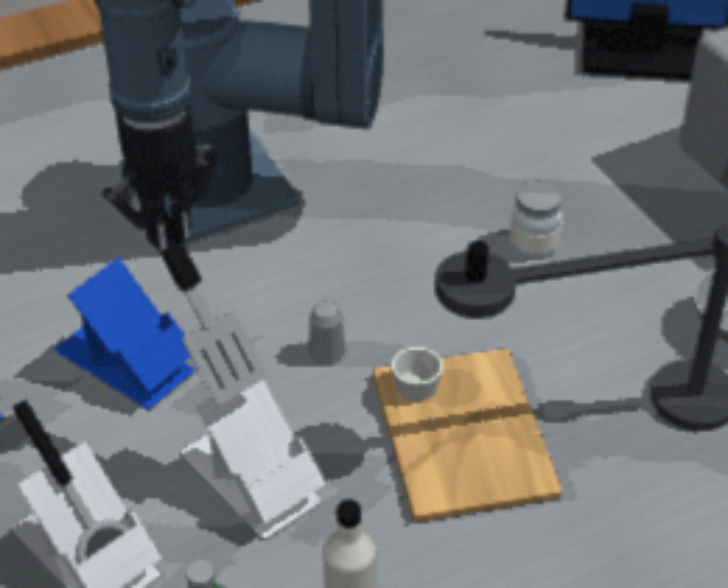

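The turner is drawn clear of its holder, blade at about (225,350) in the crop, still at 45° in the fingers. Now I level it.

servo_tool(
  motion=[
    [0, -0.08, 0, -1, 0, 0, -1],
    [0, -0.2, 0, -4, 0, -1, -1],
    [0, -0.32, 0, -6, 0, -1, -1],
    [0, -0.44, 0, -8, 0, -2, -1],
    [0, -0.56, 0, -10, 0, -3, -1],
    [0, -0.68, 0, -12, 0, -4, -1],
    [0, -0.785, 0, -13, 0, -5, -1],
    [0, -0.785, 0, -13, 0, -5, -1],
    [0, -0.785, 0, -13, 0, -5, -1],
  ],
)

```text
t: 8.55
ee_pos: [0.4643, -0.1712, 0.3103]
orientation: [0.351, -0.09, 0.931, 0.045]
contact_force: [-0.1, 0.2, -1.4]
width: 0.0216
finger_force: 98.5
```

```bash
cat > goal.py <<'E'
from h import *
s=state();R,_=rel([0,0,0],s);print(s["t"],s["ee_pos"],R.round(3),s["finger_force"],s["joint_pos"].round(2),s["wrist_torque"])
# goal tool rotation: fingers 45 deg down along heading psi
def goal(psi,tilt=np.pi/4,blade=(.596,.089),zg=.185):
    h=np.array([np.cos(psi),np.sin(psi),0]);y=np.array([-np.sin(psi),np.cos(psi),0]);k=np.array([0,0,1.])
    z=h*np.sin(tilt)-k*np.cos(tilt);x=np.cross(y,z)
    G=np.array([*blade,zg])-.1375*h
    return np.c_[x,y,z],G+.019*z
Rg,P=goal(np.radians(9));print("P",P,"rotvec",Ro.from_matrix(R.T@Rg).as_rotvec().round(3),"shift",rel(P,s)[1].round(1))
print("down only",(R.T@np.array([0,0,-1])).round(3))
E
python3 goal.py
```

```text
8.55 [ 0.46434253 -0.17124066  0.31027113] [[-0.738 -0.199  0.645]
 [-0.135  0.98   0.147]
 [-0.661  0.021 -0.75 ]] 98.5117466468364 [-1.16 -0.2   1.99  0.74  1.28 -3.12] [-0.11518614  0.66266301 -0.07228418]
P [0.47346247 0.06959196 0.17156497] rotvec [ 0.045 -0.063  0.017] shift [ 52.4 231.2 145.4]
down only [ 0.661 -0.021  0.75 ]
```

servo_tool(
  motion=[
    [0, 0, 0, 2, 16, 7, -1],
    [0, 0, 0, 4, 32, 15, -1],
    [0, 0, 0, 6, 48, 22, -1],
    [0, 0, 0, 6, 48, 22, -1],
    [0, 0, 0, 6, 48, 22, -1],
    [0, 0, 0, 6, 48, 22, -1],
  ],
)

```text
t: 9.15
ee_pos: [0.4659, -0.1225, 0.2927]
orientation: [0.352, -0.09, 0.931, 0.045]
contact_force: [0.1, -0.5, -2.4]
width: 0.0221
finger_force: 98.7
```

```bash
python3 goal.py
```

```text
9.15 [ 0.46588948 -0.12246816  0.29268099] [[-0.736 -0.199  0.648]
 [-0.136  0.98   0.146]
 [-0.664  0.02  -0.748]] 98.66545345634222 [-1.08 -0.26  2.08  0.75  1.21 -3.08] [-0.16680184  0.66898221 -0.00440942]
P [0.47346247 0.06959196 0.17156497] rotvec [ 0.044 -0.06   0.018] shift [ 48.7 184.3 123.6]
down only [ 0.664 -0.02   0.748]
```

servo_tool(
  motion=[
    [0, 0, 0, 10, 9, 14, -1],
    [0, 0, 0, 24, 20, 33, -1],
    [0, 0, 0, 38, 32, 52, -1],
    [0, 0, 0, 52, 44, 72, -1],
    [0, 0, 0, 68, 56, 95, -1],
    [0.01, -0.02, 0, 66, 85, 100, -1],
    [0.02, -0.04, 0, 60, 115, 107, -1],
    [0.04, -0.06, 0.01, 54, 145, 115, -1],
    [0.044, -0.06, 0.018, 50, 170, 121, -1],
    [0.044, -0.06, 0.018, 49, 184, 124, -1],
    [0.044, -0.06, 0.018, 49, 184, 124, -1],
    [0.044, -0.06, 0.018, 49, 184, 124, -1],
  ],
)

```text
t: 10.35
ee_pos: [0.474, 0.07, 0.1714]
orientation: [0.382, -0.073, 0.921, 0.03]
contact_force: [-0.3, 0.1, -2.1]
width: 0.0219
finger_force: 98.7
```

```bash
python3 goal.py
python3 - <<'E'
from h import *
im=save("scene","s4");cv2.imwrite("pics/s4.png",cv2.resize(im[60:290,200:460,::-1],None,fx=2.6,fy=2.6))
im=save("top","top4");cv2.imwrite("pics/t4.png",cv2.resize(im[130:270,200:420,::-1],None,fx=3.5,fy=3.5))
E
```

```text
10.35 [0.47396535 0.06995497 0.17138693] [[-0.698 -0.157  0.699]
 [-0.111  0.988  0.112]
 [-0.708  0.001 -0.707]] 98.69747618213296 [-0.42 -0.24  2.45  1.07  0.46 -3.02] [-0.11941019  0.71023245 -0.00763731]
P [0.47346247 0.06959196 0.17156497] rotvec [0.001 0.001 0.   ] shift [ 0.3 -0.3 -0.5]
down only [ 0.708 -0.001  0.707]
```

View pics/s4.png

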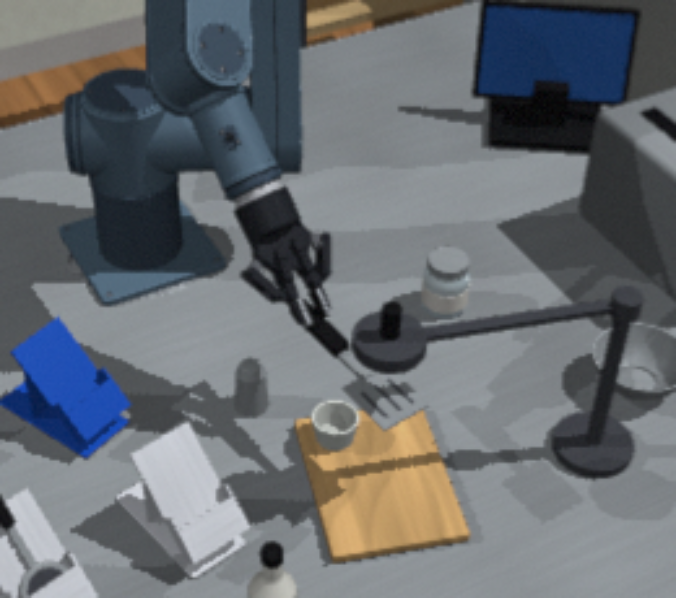

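View pics/t4.png

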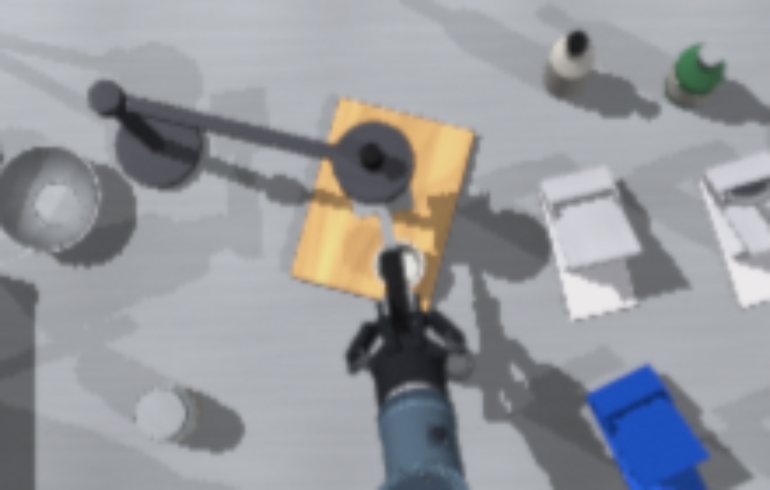

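The blade sits under the lamp: scene crop blade centre ≈(386,398), top view only its near edge ≈(373,207) shows beyond the head (373,163). I'll check level and centring numerically.

Run:
```python
from h import *
s=state();R,_=rel([0,0,0],s);G=s["ee_pos"]-.019*R[:,2];print("grip",G)
S=lambda u,v:(u/2.6+200,v/2.6+60)
print("lamp",cast("top",[[373/3.5+200,163/3.5+130]],[.273]),cast("scene",[S(391,347)],[.273]))
print("near edge",tri((373/3.5+200,207/3.5+130),S(365,379)))
for z in(.14,.16,.18,.2):
    C=cast("scene",[S(343,388),S(388,368),S(427,407),S(388,428)],[z]*4);c=C.mean(0);print(z,c,np.linalg.norm(c-G),np.linalg.norm(C-np.roll(C,1,0),axis=1).round(3))
```

```text
grip [0.46088435 0.06680409 0.18493988]
lamp [[0.59398306 0.08611941 0.273     ]] [[0.61793064 0.08064846 0.273     ]]
near edge (array([0.56080853, 0.0883691 , 0.16662874]), np.float64(0.008981655115486946))
0.14 [0.57767887 0.10585781 0.14      ] 0.13109441508309336 [0.088 0.069 0.083 0.062]
0.16 [0.59398137 0.09508074 0.16      ] 0.13833431513828676 [0.086 0.068 0.082 0.061]
0.18 [0.61028387 0.08430367 0.18      ] 0.15050200434134153 [0.085 0.067 0.08  0.06 ]
0.2 [0.62658637 0.0735266  0.2       ] 0.1665207415426841 [0.083 0.066 0.079 0.059]
```

Blade centre ≈(0.594,0.095,0.16): centred within 1 cm, drooping roughly 0.1 rad. I'll pitch it up a little.

servo_tool(
  motion=[
    [0, -0.02, 0, 0, 0, 0, -1],
    [0, -0.05, 0, -1, 0, 0, -1],
    [0, -0.07, 0, -1, 0, 0, -1],
    [0, -0.07, 0, -1, 0, 0, -1],
    [0, -0.07, 0, -1, 0, 0, -1],
    [0, -0.07, 0, -1, 0, 0, -1],
    [0, -0.07, 0, -1, 0, 0, -1],
    [0, -0.07, 0, -1, 0, 0, -1],
    [0, -0.07, 0, -1, 0, 0, -1],
    [0, -0.07, 0, -1, 0, 0, -1],
  ],
  squeeze=110,
)

```text
t: 11.45
ee_pos: [0.4719, 0.0746, 0.1836]
orientation: [0.407, -0.069, 0.911, 0.031]
contact_force: [-0.2, -0.2, -1.6]
width: 0.0216
finger_force: 109.7
```

```bash
python3 goal.py
python3 - <<'E'
from h import *
s=state();print(np.abs(s["dq"]).max(),s["contact_force"])
im=save("scene","s5");cv2.imwrite("pics/s5.png",cv2.resize(im[170:240,300:400,::-1],None,fx=7,fy=7,interpolation=cv2.INTER_CUBIC))
E
```

```text
11.45 [0.47192819 0.07457308 0.18355408] [[-0.66  -0.15   0.736]
 [-0.1    0.989  0.112]
 [-0.745  0.001 -0.667]] 109.68794622458518 [-0.44 -0.28  2.48  1.17  0.47 -3.12] [-0.09015864  0.75442785 -0.00638932]
P [0.47346247 0.06959196 0.17156497] rotvec [-0.004  0.055 -0.005] shift [ 8.4 -5.2  8.6]
down only [ 0.745 -0.001  0.667]
0.0023588619058387615 [-0.2466778  -0.21974939 -1.62079378]
```

View pics/s5.png

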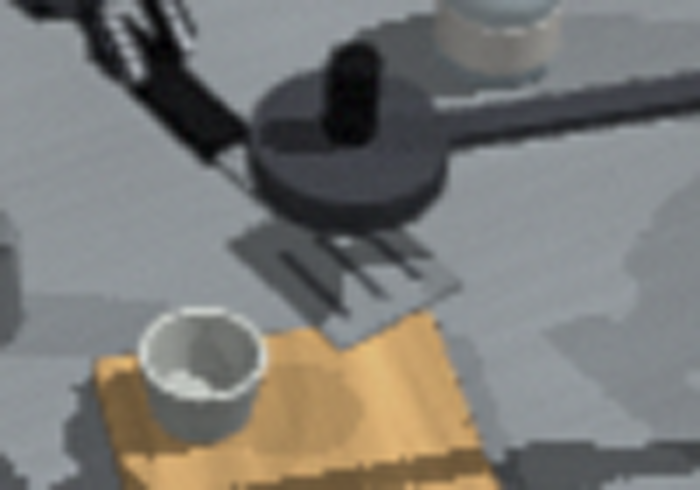

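servo_tool(
  motion=[
    [0, 0, 0.02, 2, 0, 2, -1],
    [0, 0, 0.04, 4, 0, 4, -1],
    [0, 0, 0.04, 4, 0, 4, -1],
    [0, 0, 0.04, 4, 0, 4, -1],
    [0, 0, 0.04, 4, 0, 4, -1],
  ],
)

```text
t: 12.0
ee_pos: [0.4721, 0.0749, 0.1787]
orientation: [0.405, -0.05, 0.912, 0.039]
contact_force: [0.1, 0.1, -2.6]
width: 0.0218
finger_force: 109.6
```

```bash
python3 goal.py
python3 - <<'E'
from h import *
G=np.array([.47193,.07457,.18355])-.019*np.array([.736,.112,-.667]);S=lambda u,v:(u/7+300,v/7+170)
for z in(.16,.175,.19,.2):
    C=cast("scene",[S(230,243),S(342,348),S(462,287)],[z]*3);c=(C[0]+C[2])/2;print(z,c,np.linalg.norm(c-G),np.linalg.norm(C[1:]-C[:-1],axis=1),np.linalg.norm(C[2]-C[0]))
E
```

```text
12.0 [0.47205759 0.07485131 0.17872044] [[-0.666 -0.123  0.735]
 [-0.06   0.992  0.112]
 [-0.743  0.031 -0.668]] 109.58126787096262 [-0.43 -0.27  2.49  1.21  0.45 -3.12] [-0.12710466  0.74577135  0.02771848]
P [0.47346247 0.06959196 0.17156497] rotvec [-0.003  0.054 -0.045] shift [ 4.7 -5.6  5.2]
down only [ 0.743 -0.031  0.668]
0.16 [0.57548882 0.10875661 0.16      ] 0.1282465299722545 [0.08360552 0.06955753] 0.1105833713691329
0.175 [0.58795477 0.10049701 0.175     ] 0.1346839965675462 [0.08252468 0.0686583 ] 0.10915376851511178
0.19 [0.60042071 0.09223741 0.19      ] 0.1439778696540543 [0.08144385 0.06775907] 0.10772416566109051
0.2 [0.60873134 0.08673101 0.2       ] 0.15150795298139394 [0.08072329 0.06715959] 0.10677109709174311
```

servo_tool(
  motion=[
    [0, 0.02, 0, 1, 0, 1, -1],
    [0, 0.035, 0, 2, 0, 2, -1],
    [0, 0.035, 0, 2, 0, 2, -1],
    [0, 0.035, 0, 2, 0, 2, -1],
    [0, 0.035, 0, 2, 0, 2, -1],
    [0, 0.035, 0, 2, 0, 2, -1],
  ],
)

```text
t: 12.6
ee_pos: [0.472, 0.075, 0.1758]
orientation: [0.389, -0.051, 0.919, 0.038]
contact_force: [-0.2, -0.8, -2.2]
width: 0.0214
finger_force: 109.6
```

```bash
python3 goal.py
python3 - <<'E'
from h import *
s=state();print(s["joint_pos"],np.abs(s["dq"]).max(),s["finger_force"])
E
```

```text
12.6 [0.4720415  0.07497798 0.17581389] [[-0.692 -0.123  0.712]
 [-0.063  0.992  0.11 ]
 [-0.72   0.031 -0.694]] 109.6486003138125 [-0.41 -0.25  2.46  1.09  0.45 -2.99] [-0.13609667  0.72222472  0.04026485]
P [0.47346247 0.06959196 0.17156497] rotvec [-0.002  0.019 -0.046] shift [ 2.4 -5.6  3.4]
down only [ 0.72  -0.031  0.694]
[-0.40641278 -0.25493153  2.45879728  1.09256728  0.4452151  -2.98729527] 0.004840127408133813 109.6486003138125
```

```bash
python3 -c "from workcell import finish_job;print(finish_job())"
```

```text
the job is handed in; nothing more can be done
None
```

I handed the job in at about 12.6 s: the lamp head is over the board's middle, and the turner is held under it, face up, about 0.17–0.18 m above the table. By camera and arm readings, the blade is centred to within about 1 cm and droops roughly 0.1 rad (0.25 allowed); the hand-in returned no verdict.

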